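# Turn a jaw liner plate over against a turning stop

### The job

Turn the flat metal jaw liner plate over so that its green rubber face lies upwards, using only pushes of the fingertips and never pinching, lifting or carrying it. Push it gently along the desk against the yellow turning stop until it rides up and stays leaning on the stop by itself, then push its raised top edge back from behind so that it topples over and lies flat on the desk in front of the stop. Leave the other things where they are.

Things in the scene. Friction and masses are not known exactly. Their poses are not given: they have to be found in the camera images.
- liner_plate: flat plate, 84 mm (its x) by 110 mm (its y) by 8 mm thick, about 0.12 kg; bare aluminium with four dark screws on its +z face, green ribbed rubber inlay (74 x 100 mm) on its -z face. Origin at the middle of the rubber face. At the start it lies with the rubber down (z axis up), its +x edge towards the stop, turned up to 0.25 rad from square to it; turned over, its z axis points down and its origin lies 8 mm above the desk.
- turning_stop: yellow slick plastic stop, 150 mm wide, fixed to the desk. Origin on the desk at the middle of its toe line (front edge); x points away from the robot into the stop, y along its width, z up. Its flat front face rises steeply, at 66 degrees to the desk, from the toe line to its top at x = 22, z = 50 mm. A plate pushed square against it by its near edge slides up this face.
- stop_top (a point): middle of the front top edge of the stop, at x = 22, z = 50 mm in its frame. The top is flat and 14 mm wide (upright back at x = 36 mm); behind it stand ribs at most 38 mm high up to x = 42 mm, then an aluminium foot and screws at most 16 mm high to x = 83 mm.
- lean_edge (a point): where the middle of the plate's upper edge comes when the plate leans flat on the stop's face with its lower edge at the toe line: x = 34, z = 77 mm in the stop's frame, the plate at about 66 degrees to the desk, 27 mm higher than the stop, its near face at x = -9 mm on the desk. It stays there when let go.
- shelf_post (a point): front edge, 0.1 m above the surface, of an upright board of the pine shelves on the left, taller than the arm reaches; from it the board runs back, and shelves begin behind it: keep arm and gripper clear of it when swinging round.
- corner_a (a point): corner of the plate, at x = -42, y = -55 mm in its frame, half way through its thickness
- corner_b (a point): corner of the plate, at x = -42, y = 55 mm in its frame, half way through its thickness
- corner_c (a point): corner of the plate, at x = 42, y = -55 mm in its frame, half way through its thickness
- corner_d (a point): corner of the plate, at x = 42, y = 55 mm in its frame, half way through its thickness
- stud_jar: clear jar of studs with a grey lid, 58 mm wide, 70 mm tall; loose, to be left alone; origin at the centre of its underside
- grease_tin: low grey tin with a ribbed lid, 57 mm wide, 32 mm tall; loose, to be left alone; origin at the centre of its underside
- black_tape: roll of black tape lying flat, 58 mm wide, 19 mm tall; loose, to be left alone; origin at the centre of its underside
- teal_button: teal covered button, 27 mm wide, 11 mm tall; loose, to be left alone; origin at the centre of its underside
- eyelet: pale grey eyelet, 26 mm wide, 10 mm tall; loose, to be left alone; origin at the centre of its underside
- wooden_stud: light wooden stud, 23 mm wide, 14 mm tall; loose, to be left alone; origin at the centre of its underside
- slider_buckle: black strap slider, 20 x 28 mm, 9 mm tall; loose, to be left alone; origin at the centre of its underside
Not all that is in view belongs to the job. Several things look just like the liner_plate: the one meant starts farthest to the robot's right.

How it is judged:
By the outcome, as a careful person would: the job done as asked, in the order asked, and still so for the second after the job is handed in, with the robot touching nothing.
It also fails if it takes over 54 s, if anything falls off the work surface, if the arm or the gripper's body presses on something with over 40 N, if the wrist force passes 120 N, or if a joint passes its speed limit or range.

### The arm

A 7-joint arm with a two-finger parallel gripper is mounted at the origin on a cart in front of the work surface, level with it; the furniture and walls round the work are solid. World frame = base frame: x ahead of the robot, y to its left, z up, the work surface at z = 0. Lengths are in m, angles in rad, forces in N, time in s.
With the tool pointing down it reaches from about 0.35 to 0.9 m from the base axis. Payload 19.9 kg.
Tool frame: the origin (TCP) lies on the mounting face of the last link; the fingertips stand 173 mm ahead of it and the grasp point (between the pads) lies 155 mm ahead of it (tips_ahead is the distance from the TCP to the fingertips, in m); z points along the fingers, x is the direction in which the jaws open and shut, and the axes are right-handed (so a half turn about z gives the same grasp; the last joint's range is limited). The gripper opens to 85 mm and grips with 20 to 120 N. Pads are 22 mm wide; open, the fingers measure 114 mm over their backs; the gripper's body (76 mm by 85 mm) begins 54 mm behind the grasp point. The pads swing forward as they close: fully open they stand 13 mm farther back than shut.
Start: joints at [0.642, 0.417, -0.01, 1.614, 0.005, 1.111, -0.053], TCP at [0.484, -0.395, 0.405] pointing down, gripper open.
Joint ranges: [-2.81, 2.81], [-0.39, 2.02], [-1.27, 1.25], [0.06, 2.57], [-1.19, 4.33], [0.19, 2], [-2.82, 2.82]. Speed limits (rad/s): [1.89, 1.89, 2.39, 2.39, 3.01, 3.01, 3.01].

### API

Orientations are given as a unit quaternion [x, y, z, w].
In Python, from rig import read_state, snapshot, camera_info, close_job, recognise, tips_ahead gives the robot as it stands.
- The arm moves only by the tool step_arm, never from a script. Its argument "plan" is a list that holds one entry, the list of rows, each a list of 7 numbers: the shift along the tool's x, y, z in m, then the turn, a rotation vector about the tool's x, y, z in degrees, then the finger opening in m, from 0 to 0.0854. In form: [[[dx, dy, dz, wx, wy, wz, grip], ...]]. A call has 1 to 12 rows; each row shifts and turns the commanded pose from where the row before left it, along the tool's axes as they then stand; what a row does not reach is not made up. A row lasts 1/12 s, in which the tool goes at most 41.7 mm and 7.16 degrees, less where a joint would pass 70% of its speed; a pose out of reach is approached as far as the arm can. A call with a gripper value outside its range is refused whole. The fingers move at their own pace and stop on an object; "force" is the grip in N (left out, the last holds). Time passes only in rows, so rows that do not move let the fingers close. It gives the time, the measured TCP pose, the force and the opening at its end, in the units of the state.
- read_state(): the state, without advancing time (a new reading comes with each control period).
- snapshot(name): name is "scene" or "top" or "wrist"; returns (picture, depth): 384x512x3 uint8, red, green, blue; 384x512 float32, m along the optical axis (not along the pixel's ray), 0 where there is no reading.
- camera_info(name): a dict with "vertical_fov" (degrees; the focal length in pixels is half the picture's height over the tangent of half this angle, whatever the lens; pixels are square), "cx", "cy" (the principal point, pixels), "pose" (4x4, takes a point from camera to world coordinates); the wrist camera has in their place "T_tool_cam" (4x4, takes a point from camera to tool coordinates, whose origin is the TCP and whose axes are the tool frame's). Camera axes: x right, y up, looking along -z (the intrinsics and any distortion apply to the point x, -y, -z); pixel columns grow to the right and rows downward; lengths in m; the calibration is good to about 2 mm. A picture is of the moment at which its call begins: read the wrist's pose just before it. camera_info takes no time and is no camera call.
- close_job(): hands the job in, once; it reports no verdict.
Trained networks look in the newest picture that a camera, given by its name, has taken for a name from the list of things; names that differ only in an ending like _2 or _b are one class to them, and where a whole thing is asked for, a point or a joint stands for the part that bears it (a point fixed in the world has none). Each returns a list of dicts, best first, with "score" (0 to 1); they miss things now and then, are a little off and sometimes report something else, mostly with a low value. They report only what shows in the picture. A call takes as long as a camera call. They do not tell look-alikes from the thing itself.
- recognise(camera, label): "pixel" ([row, column] in pixels, amid what is visible of it).
The state is a dict: "clock": time; "joint_pos": joint angles; "dq": joint speeds; "joint_efforts": joint torques, N m; "ee_pos": TCP position; "eef_rot": TCP orientation; "contact_force": force on the tool from outside, world axes, zero at the start; "torque": the same for the moment, N m; "grip_width": finger opening in m.
Only numpy, scipy, OpenCV 4.12 (cv2) and the standard library are available. Lean on these libraries where they do the work, as an engineer would, in place of code of your own. Each camera call takes 0.05 s, during which the arm holds its last target. There are 200 camera calls.

## Working session

There is one attempt and no reset: what is moved stays moved. The work goes in short steps, Python scripts to look and compute and a tool call to move; the robot and the scene stay as the last step left them, time stands still between calls to the robot, and variables do not carry over. Pictures are saved under pics/ and viewed, about 8 in all and at most 12, crops included, and the job is handed in when it is done.

Besides the shell and the picture viewer there is one more tool, called after "Emit:" as name([rows], argument=value, ...), one row to a line, values as JSON. step_arm: Moves the arm, as the interface text tells. Its arguments: {"type":"object","properties":{"plan":{"type":"array"},"force":{"type":"number"}},"required":["plan"]}

```bash
mkdir -p pics; cat > h.py <<'E'
import numpy as np, cv2
from scipy.spatial.transform import Rotation as R
from rig import *
def snap(cam,fn=None):
    s=read_state(); p,d=snapshot(cam); i=camera_info(cam)
    if 'pose' in i: T=np.array(i['pose'])
    else:
        W=np.eye(4); W[:3,:3]=R.from_quat(s['eef_rot']).as_matrix(); W[:3,3]=s['ee_pos']; T=W@np.array(i['T_tool_cam'])
    if fn: cv2.imwrite('pics/'+fn,p[:,:,::-1])
    return p,d,i,T
def cloud(d,i,T):
    h,w=d.shape; f=h/2/np.tan(np.radians(i['vertical_fov'])/2)
    v,u=np.mgrid[:h,:w]
    P=np.stack([(u-i['cx'])/f*d,-(v-i['cy'])/f*d,-d],-1)
    P=P@T[:3,:3].T+T[:3,3]; P[d==0]=np.nan
    return P
E
python3 - <<'E'
from h import *
for c in('scene','top'):
    p,d,i,T=snap(c,c+'0.png'); P=cloud(d,i,T); print(c,{k:v for k,v in i.items()})
    np.save(c+'0.npy',P)
    for l in ['liner_plate','turning_stop','shelf_post','stud_jar','grease_tin','black_tape','teal_button','eyelet','wooden_stud','slider_buckle']:
        print(l,[(round(r['score'],2),np.round(r['pixel']).tolist(),np.round(P[int(r['pixel'][0]),int(r['pixel'][1])],3).tolist()) for r in recognise(c,l)[:5]])
print(read_state())
E
```

```text
scene {'vertical_fov': 47.71507613552351, 'cx': 259.0729921018783, 'cy': 199.0110095398276, 'pose': array([[-0.88237946,  0.26323147, -0.3900201 ,  0.00652146],
       [-0.47023499, -0.46354139,  0.75100495,  0.74462965],
       [ 0.01689768,  0.84607244,  0.53280005,  0.73911354],
       [ 0.        ,  0.        ,  0.        ,  1.        ]])}
liner_plate [(0.68, [216.0, 275.0], [0.457, -0.228, 0.006]), (0.57, [347.0, 244.0], [0.303, 0.232, 0.007])]
turning_stop [(0.74, [195.0, 258.0], [0.537, -0.27, 0.033]), (0.66, [219.0, 275.0], [0.455, -0.218, 0.005])]Traceback (most recent call last):
  File "<stdin>", line 6, in <module>
ValueError: it knows: black_tape, corner, eyelet, grease_tin, lean_edge, liner_plate, slider_buckle, stop_top, stud_jar, teal_button, turning_stop, wooden_stud
```

```bash
python3 - <<'E'
from h import *
for c in('scene','top'):
    p,d,i,T=snap(c,c+'0.png'); P=cloud(d,i,T); 
    np.save(c+'0.npy',P)
    for l in ['liner_plate','turning_stop','stop_top','corner','stud_jar','grease_tin','black_tape','teal_button','eyelet','wooden_stud','slider_buckle']:
        print(l,[(round(r['score'],2),np.round(r['pixel']).tolist(),np.round(P[int(r['pixel'][0]),int(r['pixel'][1])],3).tolist()) for r in recognise(c,l)[:9]])
print(camera_info('top'),camera_info('wrist'),read_state())
a=cv2.imread('pics/scene0.png');b=cv2.imread('pics/top0.png');cv2.imwrite('pics/both.png',cv2.resize(np.vstack([a,b]),None,fx=.78,fy=.78))
E
```

```text
liner_plate [(0.9, [218.0, 272.0], [0.463, -0.213, 0.006]), (0.6, [349.0, 244.0], [0.301, 0.236, 0.007])]
turning_stop [(0.98, [198.0, 260.0], [0.535, -0.272, 0.025])]
stop_top [(0.84, [194.0, 255.0], [0.547, -0.262, 0.041])]
corner [(0.96, [218.0, 275.0], [0.451, -0.216, 0.008]), (0.94, [346.0, 246.0], [0.299, 0.227, 0.008])]
stud_jar [(0.64, [253.0, 222.0], [0.466, 0.052, 0.061])]
grease_tin [(0.56, [270.0, 251.0], [0.392, 0.037, 0.03])]
black_tape [(0.74, [296.0, 222.0], [0.427, 0.121, -0.001])]
teal_button []
eyelet []
wooden_stud [(0.56, [217.0, 271.0], [0.465, -0.217, 0.006])]
slider_buckle [(0.45, [245.0, 249.0], [0.46, -0.069, 0.004])]
liner_plate [(0.93, [238.0, 156.0], [0.308, 0.223, 0.007]), (0.57, [193.0, 269.0], [0.466, -0.205, 0.011])]
turning_stop [(0.89, [165.0, 292.0], [0.569, -0.294, 0.011])]
stop_top [(0.79, [168.0, 290.0], [0.554, -0.283, 0.046])]
corner [(0.85, [240.0, 154.0], [0.305, 0.225, 0.01]), (0.84, [196.0, 268.0], [0.455, -0.205, 0.005])]
stud_jar [(0.68, [186.0, 202.0], [0.498, 0.033, 0.071]), (0.26, [197.0, 270.0], [0.455, -0.212, 0.009])]
grease_tin [(
[... 1084 characters left out ...]
'clock': 1.35, 'joint_pos': array([ 0.64245827,  0.41736543, -0.01029874,  1.61361166,  0.00472901,
        1.11073239, -0.05297032]), 'dq': array([-0.00265871, -0.00175442,  0.0019168 ,  0.00028915, -0.00180808,
        0.00086441,  0.00218014]), 'joint_efforts': array([ 7.85380398e-04, -8.64220119e+01,  6.78351447e-01, -4.35203791e+01,
        1.90684665e-02,  2.06250545e-03,  7.50852428e-05]), 'ee_pos': array([ 0.48441367, -0.39490149,  0.40467679]), 'eef_rot': array([ 9.42100270e-01, -3.35331295e-01, -5.34148946e-05,  1.67404844e-05]), 'contact_force': array([0.6597685 , 0.80911286, 0.10163691]), 'torque': array([ 0.00576084, -0.00402731, -0.00036398]), 'grip_width': 0.08561191022266564}
```

View pics/both.png

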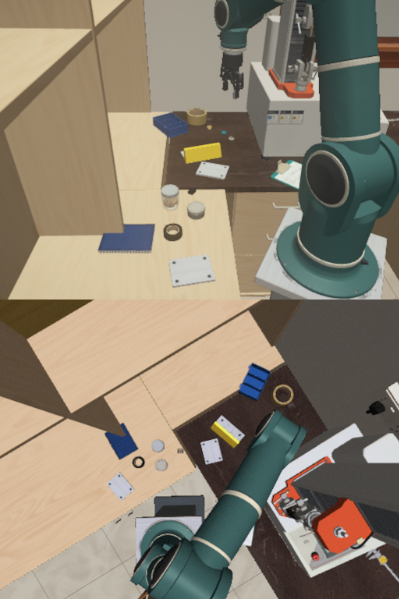

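```bash
python3 - <<'E'
from h import *
ax=0
out=[]
for c in('scene','top'):
    img=cv2.imread(f'pics/{c}0.png');P=np.load(c+'0.npy');hsv=cv2.cvtColor(img,cv2.COLOR_BGR2HSV)
    H,S,V=hsv[...,0],hsv[...,1],hsv[...,2]
    near=(abs(P[...,0]-.5)<.2)&(abs(P[...,1]+.25)<.2)
    ye=near&(H>20)&(H<34)&(S>140)&(V>80)
    wh=near&(S<60)&(V>120)&(P[...,2]<.03)
    for n,m in(('yellow',ye),('white',wh)):
        k,l,st,ce=cv2.connectedComponentsWithStats(m.astype(np.uint8))
        j=1+np.argmax(st[1:,4]); q=P[l==j]; q=q[~np.isnan(q[:,0])]
        r=cv2.minAreaRect(q[:,:2].astype(np.float32)*1000)
        print(c,n,len(q),'rect',r,'z',np.percentile(q[:,2],[1,50,99]).round(4)); print(cv2.boxPoints(r).round(0).tolist())
        if n=='yellow':
            z=q[:,2]
            t=q[z>.046]; print('top',t.mean(0) if len(t) else 0)
            np.save(c+'_yel.npy',q)
    i=(slice(140,270),slice(200,340)) if c=='scene' else (slice(100,240),slice(200,370))
    out.append(cv2.resize(img[i],(640,300) if 0 else None,fx=2.2,fy=2.2,interpolation=cv2.INTER_CUBIC))
w=max(o.shape[1] for o in out)
cv2.imwrite('pics/crop.png',np.vstack([cv2.copyMakeBorder(o,0,0,0,w-o.shape[1],0) for o in out]))
E
```

```text
scene yellow 950 rect ((556.2561645507812, -323.05853271484375), (185.5116424560547, 132.87258911132812), 46.639766693115234) z [-0.0023  0.0258  0.0508]
[[444.0, -345.0], [541.0, -436.0], [668.0, -301.0], [572.0, -210.0]]
top [ 0.54301344 -0.28326004  0.0487318 ]
scene white 707 rect ((463.2439270019531, -221.75006103515625), (116.88673400878906, 105.20305633544922), 12.84683895111084) z [-0.0017  0.0072  0.0111]
[[395.0, -183.0], [418.0, -286.0], [532.0, -260.0], [509.0, -157.0]]
top yellow 433 rect ((535.44873046875, -281.2974548339844), (154.7074737548828, 36.61455535888672), 49.05155563354492) z [-0.0015  0.0346  0.055 ]
[[471.0, -328.0], [499.0, -352.0], [600.0, -235.0], [572.0, -211.0]]
top [ 0.54562694 -0.2839823   0.05011008]
top white 663 rect ((460.9649658203125, -216.23440551757812), (111.41368103027344, 86.5367660522461), 11.973981857299805) z [-0.002   0.0084  0.0152]
[[397.0, -185.0], [415.0, -270.0], [524.0, -247.0], [506.0, -162.0]]
```

View pics/crop.png

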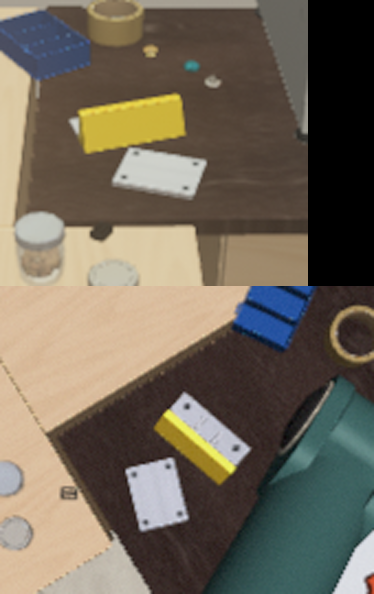

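```bash
python3 - <<'E'
from h import *
p,d,i,T=snap('wrist','w0.png');P=cloud(d,i,T);np.save('w0.npy',P)
for l in ['liner_plate','turning_stop','stop_top','corner','teal_button','eyelet','wooden_stud']:
    print(l,[(round(r['score'],2),np.round(r['pixel']).tolist(),np.round(P[int(r['pixel'][0]),int(r['pixel'][1])],3).tolist()) for r in recognise('wrist',l)[:9]])
E
```

```text
liner_plate [(0.77, [40.0, 125.0], [0.463, -0.214, 0.009])]
turning_stop [(0.98, [57.0, 251.0], [0.55, -0.306, 0.01])]
stop_top [(0.85, [58.0, 244.0], [0.544, -0.306, 0.038])]
corner [(0.86, [44.0, 125.0], [0.459, -0.216, 0.009])]
teal_button [(0.67, [202.0, 362.0], [0.551, -0.508, 0.012]), (0.56, [164.0, 427.0], [0.631, -0.514, 0.015])]
eyelet [(0.72, [208.0, 313.0], [0.504, -0.477, 0.012])]
wooden_stud [(0.58, [166.0, 428.0], [0.631, -0.516, 0.016])]
```

View pics/w0.png

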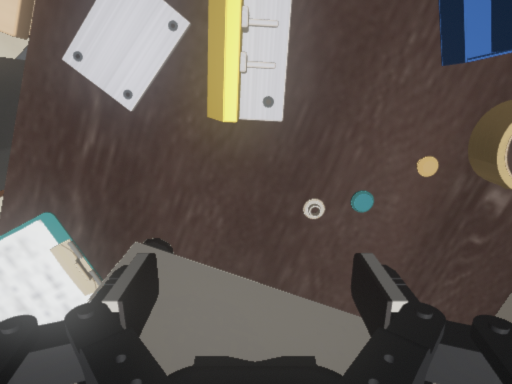

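Emit:
step_arm([
  [[0,-0.03,0,0,0,0,0],[-0.01,-0.03,0,0,0,0,0],[-0.01,-0.03,0,0,0,0,0],[-0.01,-0.02,0,0,0,0,0],[0,0,0,0,0,0,0],[0,0,0,0,0,0,0],[0,0,0,0,0,0,0]],
])

```text
clock: 2.33
ee_pos: [0.5304, -0.2914, 0.4047]
eef_rot: [0.942, -0.336, -0.0, 0.0]
contact_force: [-0.5, 0.1, -0.2]
grip_width: 0.0006
```

```bash
cat >> h.py <<'E'
def masks(p,P):
    hsv=cv2.cvtColor(p,cv2.COLOR_RGB2HSV);H,S,V=[hsv[...,k] for k in range(3)]
    near=(abs(P[...,0]-.5)<.2)&(abs(P[...,1]+.25)<.2)
    def big(m):
        m=cv2.morphologyEx(m.astype(np.uint8),cv2.MORPH_OPEN,np.ones((3,3)))
        k,l,st,ce=cv2.connectedComponentsWithStats(m); return l==1+np.argmax(st[1:,4])
    return big(near&(H>20)&(H<34)&(S>140)&(V>80)), near&(S<60)&(V>110)
def plane_rect(m,i,T,z):
    # minAreaRect of pixel mask projected on plane z
    h,w=m.shape; f=h/2/np.tan(np.radians(i['vertical_fov'])/2); v,u=np.nonzero(m)
    D=np.stack([(u-i['cx'])/f,-(v-i['cy'])/f,-np.ones(len(u))],-1)@T[:3,:3].T
    q=T[:3,3]+D*((z-T[2,3])/D[:,2])[:,None]
    return cv2.minAreaRect(q[:,:2].astype(np.float32)*1000)
E
python3 - <<'E'
from h import *
p,d,i,T=snap('wrist','w1.png');P=cloud(d,i,T);np.save('w1.npy',P)
ye,wh=masks(p,P)
q=P[ye]
t=(q[:,2]>.045); r=cv2.minAreaRect(q[t][:,:2].astype(np.float32)*1000); print('stop top',r,cv2.boxPoints(r).round(0).tolist(),q[t][:,2].mean())
r=cv2.minAreaRect(q[:,:2].astype(np.float32)*1000); print('stop all',r,cv2.boxPoints(r).round(0).tolist(),np.percentile(q[:,2],[1,99]))
k,l,st,ce=cv2.connectedComponentsWithStats(wh.astype(np.uint8))
for j in np.argsort(-st[1:,4])[:3]+1:
    r=plane_rect(l==j,i,T,.008);print(st[j],r,cv2.boxPoints(r).round(0).tolist(),np.nanmean(P[l==j],0))
print(read_state()['ee_pos'],read_state()['eef_rot'],read_state()['contact_force'])
E
```

```text
Traceback (most recent call last):
  File "h.py", line 23, in masks
    return big(near&(H>20)&(H<34)&(S>140)&(V>80)), near&(S<60)&(V>110)
           ~~~^^^^^^^^^^^^^^^^^^^^^^^^^^^^^^^^^^^
  File "h.py", line 22, in big
    k,l,st,ce=cv2.connectedComponentsWithStats(m); return l==1+np.argmax(st[1:,4])
                                                               ~~~~~~~~~^^^^^^^^^^
ValueError: attempt to get argmax of an empty sequence
```

View pics/w1.png

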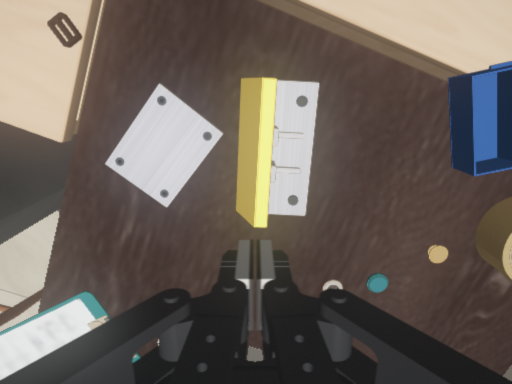

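```bash
python3 - <<'E'
from h import *
p=cv2.imread('pics/w1.png')[:,:,::-1];P=np.load('w1.npy')
hsv=cv2.cvtColor(p.copy(),cv2.COLOR_RGB2HSV)
for v,u in [(110,265),(150,250),(140,160),(100,300)]: print(p[v,u],hsv[v,u],P[v,u])
E
sed -i "s/    p,d,i,T/&/" h.py
```

```text
[242 243 154] [ 30  93 243] [ 0.57517993 -0.25155636  0.05136332]
[185 165  94] [ 23 125 185] [ 0.53792033 -0.27412349  0.03340384]
[215 215 219] [120   5 219] [ 0.46562082 -0.20604246  0.00930313]
[121 119 112] [ 23  19 121] [ 0.60962514 -0.2689579   0.0141454 ]
```

```bash
sed -i "s/S>140/S>75/" h.py; cat >> h.py <<'E'
def measure(fn=None,cam='wrist'):
    p,d,i,T=snap(cam,fn);P=cloud(d,i,T)
    ye,wh=masks(p,P); q=P[ye]
    t=(q[:,2]>.045); r=cv2.minAreaRect(q[t][:,:2].astype(np.float32)*1000); print('stop top',r,cv2.boxPoints(r).round(0).tolist(),q[t][:,2].mean())
    r=plane_rect(ye&(P[...,2]>.045),i,T,.05);print('top proj',r,cv2.boxPoints(r).round(0).tolist())
    r=plane_rect(ye&(P[...,2]<.01),i,T,.0);print('toe proj',r,cv2.boxPoints(r).round(0).tolist())
    k,l,st,ce=cv2.connectedComponentsWithStats(wh.astype(np.uint8))
    for j in np.argsort(-st[1:,4])[:2]+1:
        r=plane_rect(l==j,i,T,.008);print('white',st[j],r,cv2.boxPoints(r).round(0).tolist(),np.nanmean(P[l==j],0))
    return p,P
E
python3 - <<'E'
from h import *
measure()
E
```

```text
stop top ((545.2811279296875, -285.4424133300781), (149.3363800048828, 17.109535217285156), 47.93508529663086) [[489.0, -335.0], [502.0, -347.0], [602.0, -236.0], [589.0, -224.0]] 0.05038652108969459
top proj ((545.2551879882812, -285.3811340332031), (149.20184326171875, 17.058473587036133), 47.85316848754883) [[489.0, -335.0], [502.0, -346.0], [602.0, -236.0], [589.0, -224.0]]
toe proj ((532.9015502929688, -287.1859436035156), (174.0372314453125, 39.692787170410156), 48.39042663574219) [[460.0, -339.0], [490.0, -365.0], [606.0, -235.0], [576.0, -209.0]]
white [ 105   83  119  125 7703] ((461.38385009765625, -214.6994171142578), (112.1604995727539, 85.6892318725586), 12.182512283325195) [[398.0, -185.0], [416.0, -268.0], [525.0, -245.0], [507.0, -161.0]] [ 0.46342149 -0.21352992  0.00866135]
white [   0   26   82  115 6004] ((408.82171630859375, -79.44427490234375), (110.61404418945312, 72.10953521728516), 29.925954818725586) [[343.0, -76.0], [379.0, -138.0], [475.0, -83.0], [439.0, -21.0]] [ 0.40274546 -0.08323188  0.00094272]
```

Emit:
step_arm([
  [[0,0,0,0,0,2.8,0],[-0.025,-0.031,0,0,0,0,0],[-0.025,-0.031,0,0,0,0,0],[-0.0245,-0.03,0,0,0,0,0],[0,0,0.028,0,0,0,0],[0,0,0.028,0,0,0,0],[0,0,0.028,0,0,0,0],[0,0,0.028,0,0,0,0],[0,0,0.028,0,0,0,0],[0,0,0.028,0,0,0,0],[0,0,0.028,0,0,0,0],[0,0,0.02,0,0,0,0]],
])

```text
clock: 3.43
ee_pos: [0.5361, -0.1734, 0.1863]
eef_rot: [0.933, -0.359, -0.001, 0.0]
contact_force: [-0.6, 0.2, 0.7]
grip_width: -0.0001
```

```bash
cat >> h.py <<'E'
O=np.array([524.5,-266.6]);a_=np.radians(-42.1);XS=np.array([np.cos(a_),np.sin(a_)]);YS=np.array([-np.sin(a_),np.cos(a_)])
def st(w): w=np.array(w)[:2]-O; return np.round([w@XS,w@YS],1)
def tool():
    s=read_state(); r=R.from_quat(s['eef_rot']).as_matrix(); print('t',s['clock'],'tool stop',st(np.array(s['ee_pos'])*1000),'z',s['ee_pos'][2],'yaw rel',np.degrees(np.arctan2(r[1,0],r[0,0]))+42.1,'tz',r[:,2].round(3),'F',np.round(s['contact_force'],1),'tips',tips_ahead() if callable(tips_ahead) else tips_ahead)
E
python3 -c "
from h import *
tool()"
```

```text
t 3.4333 tool stop [-53.8  76.9] z 0.18634219307092068 yaw rel 0.01989321078522721 tz [-0.002  0.    -1.   ] F [-0.6  0.2  0.7] tips 0.1734
```

Emit:
step_arm([
  [[0,0,0.005,0,0,0,0],[0,0,0.004,0,0,0,0],[0,0,0,0,0,0,0],[-0.003,0.004,0,0,0,0,0],[-0.003,0.004,0,0,0,0,0],[-0.002,0.003,0,0,0,0,0],[-0.002,0.003,0,0,0,0,0],[-0.0016,0.003,0,0,0,0,0],[-0.0016,0.003,0,0,0,0,0],[-0.0014,0.003,0,0,0,0,0]],
])

```text
clock: 4.27
ee_pos: [0.5105, -0.1799, 0.1799]
eef_rot: [0.934, -0.358, 0.0, -0.0]
contact_force: [1.8, 1.1, 1.4]
grip_width: -0.0001
```

```bash
python3 -c "
from h import *
tool();measure('w2.png')"
```

```text
t 4.2667 tool stop [-68.5  54.9] z 0.17993843441804086 yaw rel 0.11512433895074281 tz [ 0.001 -0.    -1.   ] F [1.8 1.1 1.4] tips 0.1734
stop top ((555.7167358398438, -231.54812622070312), (48.97962188720703, 50.868202209472656), 56.38960647583008) [[521.0, -238.0], [563.0, -266.0], [590.0, -225.0], [548.0, -197.0]] 0.049247150840344665
top proj ((572.4033203125, -233.71426391601562), (38.719947814941406, 58.877567291259766), 17.10209846496582) [[545.0, -211.0], [563.0, -268.0], [600.0, -256.0], [582.0, -200.0]]
toe proj ((565.69677734375, -235.6239776611328), (65.24261474609375, 35.94675827026367), 19.15087127685547) [[529.0, -229.0], [541.0, -263.0], [602.0, -242.0], [591.0, -208.0]]
white [   0   14   66  333 9552] ((453.0533447265625, -91.71940612792969), (162.72552490234375, 27.05653953552246), 35.32535934448242) [[379.0, -128.0], [394.0, -150.0], [527.0, -56.0], [512.0, -34.0]] [ 0.45164614 -0.08333552  0.00076639]
white [189 251  34  47 847] ((486.6123352050781, -172.3609161376953), (27.58380889892578, 10.110108375549316), 15.381097793579102) [[472.0, -171.0], [475.0, -181.0], [501.0, -174.0], [499.0, -164.0]] [ 0.48712141 -0.17127336  0.00939172]
```

Emit:
step_arm([
  [[-0.0014,0.003,0,0,0,0,0],[-0.0013,0.003,0,0,0,0,0],[-0.0012,0.003,0,0,0,0,0],[-0.0012,0.003,0,0,0,0,0],[-0.001,0.003,0,0,0,0,0],[0.003,-0.01,0,0,0,0,0],[0,0,-0.04,0,0,0,0],[0,0.02,-0.04,0,0,0,0],[0,0.04,-0.04,0,0,0,0],[0,0.04,-0.04,0,0,0,0],[0,0.035,-0.02,0,0,0,0],[0,0,0,0,0,0,0]],
])

```text
clock: 5.32
ee_pos: [0.4268, -0.2699, 0.3397]
eef_rot: [0.932, -0.361, 0.002, 0.001]
contact_force: [0.8, -1.0, 0.8]
grip_width: -0.0001
```

```bash
cat >> h.py <<'E'
def plate(fn=None,cam='wrist',near=(-80,0),z=.008):
    p,d,i,T=snap(cam,fn);P=cloud(d,i,T); ye,wh=masks(p,P)
    s=(P[...,:2]*1000-O)@np.stack([XS,YS],1)
    wh=wh&(abs(s[...,0]-near[0])<90)&(abs(s[...,1]-near[1])<120)&(P[...,2]>.003)&(P[...,2]<.03)
    wh=cv2.morphologyEx(wh.astype(np.uint8),cv2.MORPH_OPEN,np.ones((3,3)))
    k,l,stt,ce=cv2.connectedComponentsWithStats(wh)
    j=1+np.argmax(stt[1:,4]); r=plane_rect(l==j,i,T,z); b=cv2.boxPoints(r)
    print(stt[j],'centre',st(r[0]),'size',np.round(r[1],1),'long axis vs YS deg',round((r[2]+(90 if r[1][0]<r[1][1] else 0)-47.9+90)%180-90,1),'corners',[st(x).tolist() for x in b])
    return p,P
E
python3 -c "
from h import *
tool();plate('w3.png')"
```

```text
t 5.3167 tool stop [-70.3 -67.9] z 0.3397050385008093 yaw rel -0.2634523922515726 tz [ 0.003 -0.004 -1.   ] F [ 0.8 -1.   0.8] tips 0.1734
[  169    54   138   151 11423] centre [-86.1 -28.8] size [110.1  84. ] long axis vs YS deg -29.2 corners [[-149.6, -56.4], [-76.3, -97.3], [-22.6, -1.2], [-95.9, 39.7]]
```

Emit:
step_arm([
  [[-0.015,0.024,0.02,0,0,0,0],[-0.015,0.024,0.03,0,0,0,0],[0,0,0.03,0,0,0,0],[0,0,0.03,0,0,0,0],[0,0,0.025,0,0,0,0],[0,0,0.015,0,0,0,0],[0,0,0.01,0,0,0,0],[0,0,0,0,0,0,0]],
])

```text
clock: 6.03
ee_pos: [0.3755, -0.2799, 0.1743]
eef_rot: [0.934, -0.358, -0.002, -0.0]
contact_force: [0.4, -0.3, -0.2]
grip_width: -0.0002
```

```bash
python3 -c "
from h import *
tool()"
```

```text
t 6.0333 tool stop [-101.6 -109.8] z 0.17434959742659112 yaw rel 0.16246689502772682 tz [-0.003  0.002 -1.   ] F [ 0.4 -0.3 -0.2] tips 0.1734
```

Emit:
step_arm([
  [[0,0,-0.004,0,0,0,0],[0.0036,-0.0036,0,0,0,0,0],[0.0036,-0.0036,0,0,0,0,0],[0.0036,-0.0036,0,0,0,0,0],[0.0036,-0.0036,0,0,0,0,0],[0.0036,-0.0036,0,0,0,0,0],[0.0036,-0.0036,0,0,0,0,0],[0.0036,-0.0036,0,0,0,0,0],[0.0036,-0.0036,0,0,0,0,0],[0.0036,-0.003,0,0,0,0,0],[0,0,0,0,0,0,0]],
])

```text
clock: 6.95
ee_pos: [0.4216, -0.2787, 0.1799]
eef_rot: [0.934, -0.358, 0.0, -0.0]
contact_force: [0.8, 0.0, 1.4]
grip_width: 0.0
```

```bash
python3 -c "
from h import *
tool();plate('w4.png')"
```

```text
t 6.95 tool stop [-68.3 -77.9] z 0.17991732324901574 yaw rel 0.14435013442736988 tz [ 0.001 -0.    -1.   ] F [0.8 0.  1.4] tips 0.1734
[  112     0   240   244 46036] centre [-83.  -12.1] size [103.6  84. ] long axis vs YS deg -10.8 corners [[-133.9, -55.1], [-51.4, -70.8], [-32.0, 31.0], [-114.6, 46.7]]
```

View pics/w4.png

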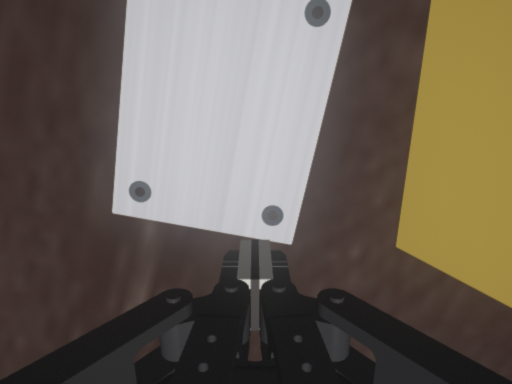

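Emit:
step_arm([
  [[0.0036,-0.003,0,0,0,0,0],[0.0036,-0.003,0,0,0,0,0],[0.0036,-0.003,0,0,0,0,0],[0,0.015,0,0,0,0,0],[0,0,-0.04,0,0,0,0],[0,0,-0.04,0,0,0,0],[-0.028,-0.019,0,0,0,0,0],[-0.028,-0.019,0,0,0,0,0],[-0.028,-0.019,0,0,0,0,0],[-0.028,-0.019,0,0,0,0,0],[0,0,0,0,0,7,0],[0,0,0,0,0,7,0]],
])

```text
clock: 8.0
ee_pos: [0.3923, -0.1574, 0.2602]
eef_rot: [0.882, -0.47, 0.0, -0.0]
contact_force: [0.9, -1.0, -0.3]
grip_width: -0.0001
```

Emit:
step_arm([
  [[0,0,0,0,0,7,0.06],[0,0,0,0,0,7,0.06],[0,0,0,0,0,7,0.06],[0,0,0,0,0,7,0.06],[0,0,0,0,0,7,0.06],[0,0,0,0,0,7,0.06],[0,0,0,0,0,7,0.06],[0,0,0,0,0,7,0.06],[0,0,0,0,0,7,0.06],[0,0,0,0,0,7,0.06],[0,0,0,0,0,6,0.06],[0,0,0,0,0,0,0.06]],
])

```text
clock: 9.0
ee_pos: [0.3926, -0.1588, 0.26]
eef_rot: [-0.405, 0.915, -0.0, 0.0]
contact_force: [-0.2, 0.4, 0.1]
grip_width: 0.0602
```

```bash
python3 -c "
from h import *
tool();plate('w5.png');print(read_state()['joint_pos'],read_state()['grip_width'])"
```

```text
t 9.0 tool stop [-170.1   -8.5] z 0.2599609197669416 yaw rel -90.1719997597329 tz [ 0. -0. -1.] F [-0.2  0.4  0.1] tips 0.1734Traceback (most recent call last):
  File "<string>", line 3, in <module>
    tool();plate('w5.png');print(read_state()['joint_pos'],read_state()['grip_width'])
           ~~~~~^^^^^^^^^^
  File "h.py", line 45, in plate
    p,d,i,T=snap(cam,fn);P=cloud(d,i,T); ye,wh=masks(p,P)
                                               ~~~~~^^^^^
  File "h.py", line 23, in masks
    return big(near&(H>20)&(H<34)&(S>75)&(V>80)), near&(S<60)&(V>110)
           ~~~^^^^^^^^^^^^^^^^^^^^^^^^^^^^^^^^^^
  File "h.py", line 22, in big
    k,l,st,ce=cv2.connectedComponentsWithStats(m); return l==1+np.argmax(st[1:,4])
                                                               ~~~~~~~~~^^^^^^^^^^
    return _wrapfunc(a, 'argmax', axis=axis, out=out, **kwds)
    return bound(*args, **kwds)
ValueError: attempt to get argmax of an empty sequence
```

View pics/w5.png

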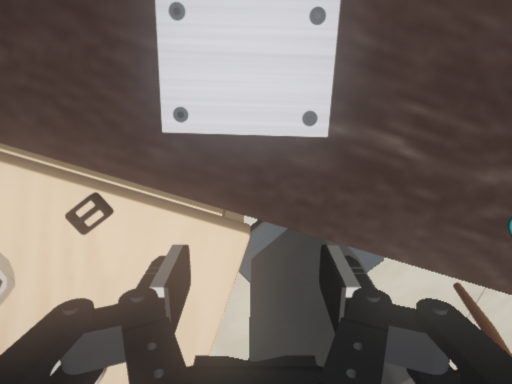

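```bash
sed -i 's/return l==1+np.argmax(st\[1:,4\])/return l==(1+np.argmax(st[1:,4]) if k>1 else -1)/' h.py; python3 -c "
from h import *
p,P=plate(near=(-90,0))
s=(P[...,:2]*1000-O)@np.stack([XS,YS],1)
for v,u in[(133,165),(130,170),(135,325),(130,320)]: print(s[v,u],P[v,u])
for v,u in[(200,150),(190,300),(250,180),(215,235)]: print('edge',s[v,u],P[v,u,2])
"
```

```text
[  157     0   185   138 23502] centre [-81.7  -3.2] size [110.   81.2] long axis vs YS deg -2.0 corners [[-124.2, -56.8], [-43.0, -59.6], [-39.2, 50.3], [-120.4, 53.2]]
[-122.49146594   53.47169262] [ 4.69463138e-01 -1.44803757e-01  1.30704599e-04]
[-119.42063574   47.51175268] [ 0.46774592 -0.15128465  0.00957101]
[-122.2362029   -54.43605638] [ 0.39730831 -0.22503983  0.00974116]
[-119.04603909  -51.02793584] [ 0.40196023 -0.22464986  0.0092935 ]
edge [-173.17301438   70.3260853 ] -0.006680851279733613
edge [-162.86725199  -41.01296488] 0.00014298097552850608
edge [-159.90381345   23.51110026] 0.10202192288314643
edge [-198.74981242    8.91887988] -0.04333565900873526
```

Emit:
step_arm([
  [[-0.005,-0.014,0.02,0,0,0,0.06],[0,-0.014,0.025,0,0,0,0.06],[0,0,0.02,0,0,0,0.06],[0,0,0.01,0,0,0,0.06],[0,0,0.007,0,0,0,0.06],[0,0,0.005,0,0,0,0.06],[0,0,0,0,0,0,0.06],[0,0,0,0,0,0,0.06]],
])

```text
clock: 9.77
ee_pos: [0.4164, -0.174, 0.1734]
eef_rot: [-0.407, 0.913, -0.0, 0.0]
contact_force: [0.8, -0.7, -0.0]
grip_width: 0.0598
```

```bash
python3 -c "
from h import *
tool();p,P=plate(near=(-90,0))
"
```

```text
t 9.7667 tool stop [-142.3   -3.7] z 0.17343317660149965 yaw rel -89.85006752460131 tz [ 0.  0. -1.] F [ 0.8 -0.7 -0. ] tips 0.1734
[  108     3   301   224 57032] centre [-80.3  -3.3] size [110.  84.] long axis vs YS deg -2.0 corners [[-124.2, -56.8], [-40.3, -59.8], [-36.4, 50.2], [-120.4, 53.1]]
```

Emit:
step_arm([
  [[0,-0.004,0.001,0,0,0,0.06],[0,-0.004,0,0,0,0,0.06],[0,-0.004,0,0,0,0,0.06],[0,-0.004,0,0,0,0,0.06],[0,-0.004,0,0,0,0,0.06],[0,-0.004,0,0,0,0,0.06],[0,-0.004,0,0,0,0,0.06],[0,-0.004,0,0,0,0,0.06],[0,-0.004,0,0,0,0,0.06],[0,-0.004,0,0,0,0,0.06],[0,0,0,0,0,0,0.06]],
])

```text
clock: 10.73
ee_pos: [0.4467, -0.2014, 0.1719]
eef_rot: [-0.407, 0.914, -0.0, 0.0]
contact_force: [-0.1, 0.6, -0.5]
grip_width: 0.0598
```

```bash
python3 -c "
from h import *
tool();p,P=plate('w6.png',near=(-70,0))
"
```

```text
t 10.7333 tool stop [-101.5   -3.8] z 0.17190946944796245 yaw rel -89.90661286052128 tz [ 0.001 -0.    -1.   ] F [-0.1  0.6 -0.5] tips 0.1734
[  103    36   297   208 54751] centre [-48.7  -2.1] size [110.   83.7] long axis vs YS deg 0.1 corners [[-90.5, -57.2], [-6.7, -57.0], [-6.9, 52.9], [-90.6, 52.8]]
```

View pics/w6.png

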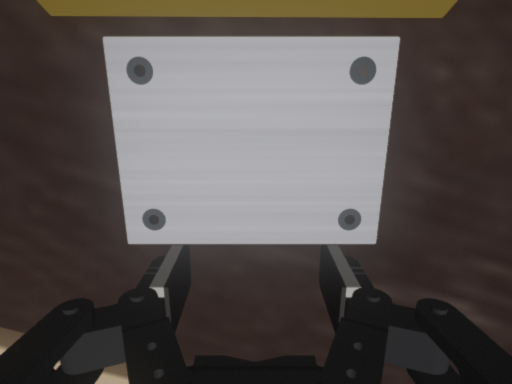

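Emit:
step_arm([
  [[0,0.006,0,2,0,0,0.06],[0,0.006,0,2,0,0,0.06],[0,0.006,0,2,0,0,0.06],[0,-0.004,0.0004,0,0,0,0.06],[0,-0.004,0.0004,0,0,0,0.06],[0,-0.004,0.0004,0,0,0,0.06],[0,-0.004,0.0004,0,0,0,0.06],[0,-0.004,0.0004,0,0,0,0.06],[0,-0.004,0.0004,0,0,0,0.06],[0,-0.004,0.0004,0,0,0,0.06],[0,-0.004,0.0004,0,0,0,0.06],[0,-0.004,0.0004,0,0,0,0.06]],
])

```text
clock: 11.78
ee_pos: [0.4601, -0.2135, 0.1715]
eef_rot: [-0.406, 0.912, -0.048, 0.021]
contact_force: [-0.3, 1.3, -1.3]
grip_width: 0.0604
```

```bash
cat >> h.py <<'E'
def tip():
    s=read_state(); r=R.from_quat(s['eef_rot']).as_matrix(); t=np.array(s['ee_pos'])+.1684*r[:,2]; print('tip stop',st(t*1000),'z',t[2].round(4))
def side(cam='wrist',fn=None):
    # plate profile in stop frame, strip |y|<45
    p,d,i,T=snap(cam,fn);P=cloud(d,i,T);hsv=cv2.cvtColor(p,cv2.COLOR_RGB2HSV)
    s=(P[...,:2]*1000-O)@np.stack([XS,YS],1); z=P[...,2]*1000
    m=(hsv[...,1]<60)&(hsv[...,2]>110)&(abs(s[...,1]+3)<15)&(s[...,0]>-120)&(s[...,0]<45)&(z>4)&(z<100)
    x=s[m][:,0];zz=z[m]
    if len(x)>50:
        for lo in range(-120,45,10):
            k=(x>=lo)&(x<lo+10)
            if k.sum()>5: print(lo,round(np.median(zz[k]),1),k.sum(),end=' | ')
    print()
    return p,P
E
python3 -c "
from h import *
tool();tip();side(fn='w7.png')
"
```

```text
t 11.7833 tool stop [-83.4  -3.8] z 0.17147329174102147 yaw rel -89.90897161688886 tz [ 0.078 -0.07  -0.995] F [-0.3  1.3 -1.3] tips 0.1734
tip stop [-65.8  -3.8] z 0.004
-60 12.3 660 | -50 16.9 1384 | -40 22.8 1646 | -30 28.8 1959 | -20 34.5 2409 | -10 40.5 2953 | 0 46.3 3670 | 10 50.8 3663 | 20 45.7 88 |
```

Emit:
step_arm([
  [[0,-0.004,0.0004,0,0,0,0.06],[0,-0.004,0.0004,0,0,0,0.06],[0,-0.004,0.0004,0,0,0,0.06],[0,-0.004,0.0004,0,0,0,0.06],[0,-0.004,0.0004,0,0,0,0.06],[0,-0.004,0.0004,0,0,0,0.06],[0,-0.004,0.0004,0,0,0,0.06],[0,-0.004,0.0004,0,0,0,0.06],[0,-0.003,0.0003,0,0,0,0.06],[0,-0.003,0.0003,0,0,0,0.06],[0,-0.002,0.0002,0,0,0,0.06],[0,0,0,0,0,0,0.06]],
])

```text
clock: 12.83
ee_pos: [0.4897, -0.2402, 0.1717]
eef_rot: [-0.406, 0.912, -0.048, 0.021]
contact_force: [-1.4, -0.5, 0.3]
grip_width: 0.0602
```

```bash
python3 -c "
from h import *
tool();tip();side(fn='w8.png')
"
```

```text
t 12.8333 tool stop [-43.5  -3.7] z 0.17165297506846777 yaw rel -89.89832852905676 tz [ 0.078 -0.07  -0.994] F [-1.4 -0.5  0.3] tips 0.1734
tip stop [-25.9  -3.7] z 0.0042
-20 12.6 565 | -10 25.8 1023 | 0 40.4 1538 | 10 55.1 2447 | 20 69.9 4289 | 30 72.1 3526 | 40 9.3 971 |
```

Emit:
step_arm([
  [[0,-0.002,0.0002,0,0,0,0.06],[0,-0.0015,0.0002,0,0,0,0.06],[0,-0.0015,0.0002,0,0,0,0.06],[0,-0.001,0.0001,0,0,0,0.06],[0,-0.001,0.0001,0,0,0,0.06],[0,0,0,0,0,0,0.06]],
])

```text
clock: 13.38
ee_pos: [0.4948, -0.2447, 0.1715]
eef_rot: [-0.406, 0.912, -0.048, 0.021]
contact_force: [0.5, -0.1, -0.1]
grip_width: 0.0598
```

```bash
python3 -c "
from h import *
tool();tip();side(fn='w8.png')
"
```

```text
t 13.3833 tool stop [-36.7  -3.7] z 0.17154569875149198 yaw rel -89.89725057160638 tz [ 0.078 -0.07  -0.995] F [ 0.5 -0.1 -0.1] tips 0.1734
tip stop [-19.1  -3.6] z 0.0041
-10 20.3 431 | 0 36.7 939 | 10 55.6 1616 | 20 75.4 3717 | 30 76.1 3907 | 40 9.2 1010 |
```

Emit:
step_arm([
  [[0,-0.001,0.0001,0,0,0,0.06],[0,-0.001,0.0001,0,0,0,0.06],[0,-0.0005,0,0,0,0,0.06],[0,0,0,0,0,0,0.06]],
])

```text
clock: 13.77
ee_pos: [0.4967, -0.2463, 0.1716]
eef_rot: [-0.406, 0.912, -0.048, 0.021]
contact_force: [0.0, -0.2, 0.3]
grip_width: 0.0594
```

```bash
python3 -c "
from h import *
tool();tip();side(fn='w8.png')
"
```

```text
t 13.7667 tool stop [-34.2  -3.6] z 0.171642569191253 yaw rel -89.88869251729852 tz [ 0.078 -0.07  -0.995] F [ 0.  -0.2  0.3] tips 0.1734
tip stop [-16.6  -3.6] z 0.0042
10 61.4 267 | 20 78.7 3072 | 30 77.5 3617 | 40 9.3 1028 |
```

Emit:
step_arm([
  [[0,0.005,-0.0005,0,0,0,0.06],[0,0.01,-0.001,0,0,0,0.06],[0,0.03,-0.003,0,0,0,0.06],[0,0.035,-0.0035,0,0,0,0.06],[0,0,-0.02,-3,0,0,0],[0,0,-0.035,-3,0,0,0],[0,0,-0.04,0,0,0,0],[0,0,-0.04,0,0,0,0],[0,0,0,0,0,0,0]],
])

```text
clock: 14.57
ee_pos: [0.4346, -0.1902, 0.3123]
eef_rot: [-0.407, 0.914, -0.003, 0.003]
contact_force: [1.9, -0.9, 1.5]
grip_width: 0.0006
```

```bash
python3 -c "
from h import *
tool();side(fn='w9.png');side('scene','s9.png');print(read_state()['joint_pos'])
a=cv2.imread('pics/w9.png');b=cv2.resize(cv2.imread('pics/s9.png')[130:260,190:360],(512,392))
cv2.imwrite('pics/c9.png',cv2.resize(np.vstack([a,b]),None,fx=.75,fy=.75))
"
```

```text
t 14.5667 tool stop [-118.    -3.6] z 0.3122503125127576 yaw rel -89.90299577377112 tz [ 0.008 -0.002 -1.   ] F [ 1.9 -0.9  1.5] tips 0.1734
-10 14.7 670 | 0 34.1 1002 | 10 47.3 453 | 
-10 14.2 55 | 0 33.7 76 | 10 54.9 67 | 20 72.2 45 | 
[ 0.1186505   0.28285057  0.26272641  2.0795616  -0.10355807  0.788011
 -1.85888523]
```

View pics/c9.png

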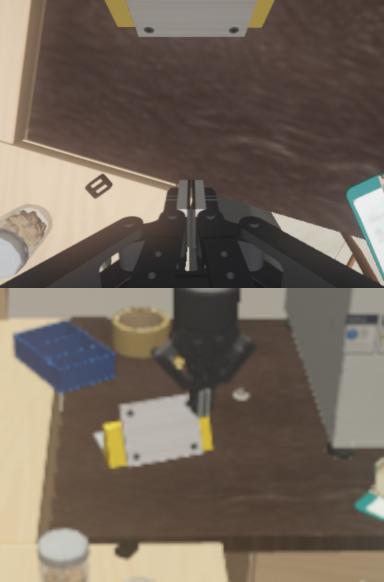

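Emit:
step_arm([
  [[0,-0.0325,0,0,0,0,0.06],[0,-0.0325,0,0,0,0,0.06],[0,-0.0325,0,0,0,0,0.06],[0,-0.0325,0,0,0,0,0.06],[0,-0.0325,0,0,0,0,0.06],[0,-0.0325,0,0,0,0,0.06],[0,0,0,0,0,0,0.06],[0,0,0.025,0,0,0,0.06],[0,0,0.025,0,0,0,0.06],[0,0,0.02,0,0,0,0.06],[0,0,0.01,0,0,0,0.06],[0,0,0,0,0,0,0.06]],
])

```text
clock: 15.67
ee_pos: [0.5777, -0.3196, 0.2226]
eef_rot: [-0.407, 0.914, 0.002, -0.002]
contact_force: [0.3, -0.1, 0.3]
grip_width: 0.0597
```

```bash
python3 -c "
from h import *
tool();tip()
side('scene','s10.png')
"
```

```text
t 15.6667 tool stop [75.  -3.6] z 0.22256370303587866 yaw rel -89.89040458308287 tz [-0.005  0.002 -1.   ] F [ 0.3 -0.1  0.3] tips 0.1734
tip stop [74.1 -3.9] z 0.0542
-20 7.1 6 | -10 14.8 58 | 0 33.1 64 | 10 54.0 71 | 20 71.9 46 |
```

Emit:
step_arm([
  [[0,0,-0.009,0,0,0,0.06],[0,0,0,0,0,0,0.06],[0,0.014,0,0,0,0,0.06],[0,0.014,0,0,0,0,0.06],[0,0.004,0,0,0,0,0.06],[0,0.004,0,0,0,0,0.06],[0,0.004,0,0,0,0,0.06],[0,0.004,0,0,0,0,0.06],[0,0,0,0,0,0,0.06]],
])

```text
clock: 16.47
ee_pos: [0.546, -0.2907, 0.2352]
eef_rot: [-0.407, 0.913, 0.0, 0.0]
contact_force: [0.1, -0.1, -0.0]
grip_width: 0.0605
```

```bash
python3 -c "
from h import *
tool();tip()
side('scene','s10.png')
"
```

```text
t 16.4667 tool stop [32.1 -3.4] z 0.23523591169801422 yaw rel -89.88284352078142 tz [ 0.  0. -1.] F [ 0.1 -0.1 -0. ] tips 0.1734
tip stop [32.1 -3.4] z 0.0668
-20 10.4 10 | -10 24.4 96 | 0 58.3 106 | 10 77.9 27 |
```

Emit:
step_arm([
  [[0,0.0035,0,0,0,0,0.06],[0,0.0035,0,0,0,0,0.06],[0,0.0035,0,0,0,0,0.06],[0,0.0035,0,0,0,0,0.06],[0,0.0035,0,0,0,0,0.06],[0,0.0035,0,0,0,0,0.06],[0,0.0035,0,0,0,0,0.06],[0,0.0035,0,0,0,0,0.06],[0,0.0035,0,0,0,0,0.06],[0,0.0035,0,0,0,0,0.06],[0,0,0,0,0,0,0.06]],
])

```text
clock: 17.43
ee_pos: [0.5197, -0.267, 0.235]
eef_rot: [-0.407, 0.913, 0.0, -0.0]
contact_force: [0.0, -0.9, -0.4]
grip_width: 0.0599
```

```bash
python3 -c "
from h import *
tool();tip()
side('scene','s11.png')
b=cv2.resize(cv2.imread('pics/s11.png')[130:260,190:360],(512,392))
cv2.imwrite('pics/c11.png',b)
"
```

```text
t 17.4333 tool stop [-3.3 -3.5] z 0.23503673913859047 yaw rel -89.87938231045237 tz [-0.  0. -1.] F [ 0.  -0.9 -0.4] tips 0.1734
tip stop [-3.4 -3.5] z 0.0666
-100 16.1 12 | -90 16.1 18 | -80 14.2 17 | -70 14.1 13 | -60 12.9 13 | -50 11.4 8 | -40 9.5 7 |
```

View pics/c11.png

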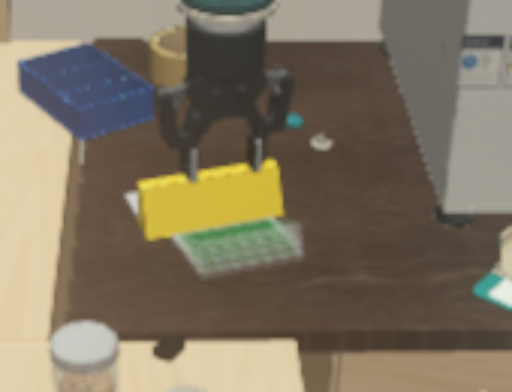

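Emit:
step_arm([
  [[0,0,-0.04,0,0,0,0.06],[0,0,-0.04,0,0,0,0.06],[0,0.03,-0.04,0,0,0,0.06],[0,0.04,0,0,0,0,0.06],[0,0.04,0,0,0,0,0.06],[0,0.03,0,0,0,0,0.06],[0,0,0,0,0,0,0.06],[0,0,0,0,0,0,0.06],[0,0,0,0,0,0,0.06]],
])

```text
clock: 18.23
ee_pos: [0.4203, -0.1774, 0.3488]
eef_rot: [-0.407, 0.914, -0.0, 0.0]
contact_force: [0.5, 0.7, 0.1]
grip_width: 0.06
```

```bash
python3 -c "
from h import *
tool()
p,d,i,T=snap('wrist','w12.png');P=cloud(d,i,T)
s=(P[...,:2]*1000-O)@np.stack([XS,YS],1);g=(p[...,1].astype(int)>p[...,0]+20)&(abs(s[...,0]+50)<60)&(abs(s[...,1])<70)
print(g.sum(),np.nanpercentile(P[g][:,2],[2,50,98])*1000,plane_rect(g,i,T,.008)[1],st(plane_rect(g,i,T,.008)[0]))
k=g; A=np.c_[s[k],np.ones(k.sum())];print('plane',np.linalg.lstsq(A,P[k][:,2]*1000,rcond=None)[0])
W={}
for c in('scene','top'):
    p,d,i,T=snap(c,c+'12.png');P=cloud(d,i,T)
    for l in ['stud_jar','grease_tin','black_tape','slider_buckle','teal_button','eyelet']:
        print(c,l,[(round(r['score'],2),np.round(P[int(r['pixel'][0]),int(r['pixel'][1])],3).tolist()) for r in recognise(c,l)[:1]])
b=cv2.resize(cv2.imread('pics/scene12.png')[110:300,150:390],(512,392))
cv2.imwrite('pics/c12.png',cv2.resize(np.vstack([cv2.imread('pics/w12.png'),b]),None,fx=.75,fy=.75))
"
```

```text
t 18.2333 tool stop [-137.1   -3.7] z 0.3487980051892529 yaw rel -89.89006259225872 tz [ 0.001 -0.    -1.   ] F [0.5 0.7 0.1] tips 0.1734
10047 [ 7.60925399  9.16320103 10.67735843] (100.89806365966797, 74.08122253417969) [-54.   -2.1]
plane [-2.71412334e-04  1.25095297e-03  9.15681867e+00]
scene stud_jar [(0.64, [0.464, 0.053, 0.065])]
scene grease_tin [(0.91, [0.386, 0.048, 0.031])]
scene black_tape [(0.88, [0.423, 0.123, -0.002])]
scene slider_buckle [(0.46, [0.456, -0.068, 0.007])]
scene teal_button [(0.33, [0.468, 0.052, 0.057])]
scene eyelet []
top stud_jar [(0.71, [0.495, 0.037, 0.071])]
top grease_tin [(0.46, [0.412, 0.034, 0.031])]
top black_tape [(0.53, [0.418, 0.136, -0.001])]
top slider_buckle []
top teal_button [(0.62, [0.557, -0.506, 0.009])]
top eyelet [(0.43, [0.491, 0.034, 0.068])]
```

View pics/c12.png

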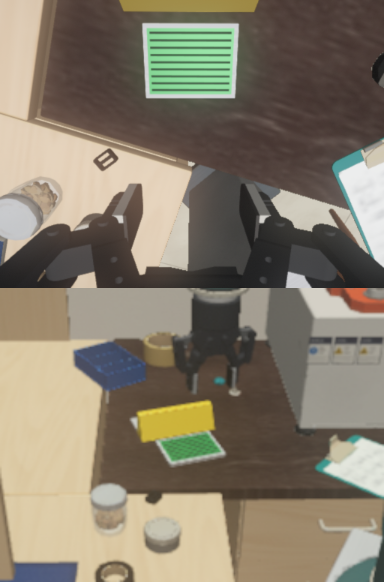

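The plate now lies flat in front of the stop with its green rubber face up, square to the stop. The arm is clear of it and the other things are in place.

```bash
python3 -c "
from rig import *
print(close_job())"
```

```text
the job is handed in; nothing more can be done
None
```

The liner plate now lies flat on the desk in front of the yellow stop with its green rubber face up. I handed the job in at about 18.5 s of the 54 s allowed.

**What I did:** The plate started about 36° off square, not within the 0.25 rad (14°) the task gives. I first squared it with two light sideways fingertip pushes. Then I pushed its near edge with both fingertips until it rode up the stop. It stayed leaning there on its own at about 63–65° after I backed off. Last, I pushed its top edge from behind until it toppled. Nothing was pinched or lifted, and the force readings between moves were only a few newtons.

**Last checks:**
- **Plate:** it is level, with depth about 9 mm against the 8 mm expected. Its centre is about 54 mm in front of the toe line, and the measured rubber area is 101 × 74 mm, matching the inlay.
- **Arm:** about 0.35 m up, touching nothing.
- **Jar, tin, tape and buckle:** the jar and buckle are where they began. The tin and tape readings shifted by up to about 20 mm in one camera but only a few mm in the other. I put this down to recognition noise, since I never went near them.
- **Teal button:** found about where it was in one view; the other view gave only a false hit on the jar.
- **Eyelet:** the network did not find it reliably in the last views.
- **Wooden stud:** I did not check it again at the end; the arm never went near it.

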